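Stand the toppled solvent tin up against the splash panel

ROBOT

A 6-joint arm with a two-finger parallel gripper is mounted at the origin on the work surface. World frame = base frame: x ahead of the robot, y to its left, z up, the work surface at z = 0. Lengths are in m, angles in rad, forces in N, time in s.
With the tool pointing down it reaches from about 0.4 to 0.825 m from the base axis. Payload 7 kg.
Tool frame: the origin (TCP) lies on the centre line of the jaws, within the pads' length; the fingertips stand 17 mm ahead of it and the grasp point (between the pads) lies 2 mm behind it; z points along the fingers, y is the direction in which the jaws open and shut (so a half turn about z gives the same grasp; the last joint's range is limited). The gripper opens to 88 mm and grips with 3 to 60 N. Pads are 19 mm wide; open, the fingers measure 130 mm over their backs; the gripper's body (78 mm by 193 mm) begins 47 mm behind the grasp point.
Start: joints at [-0.938, 0.359, 0.012, 0, -1.224, -0.288], TCP at [0.228, -0.635, 0.244] pointing down, gripper open.
Joint ranges: [-3.07, 3.07], [-1.43, 2.12], [-1.02, 1.25], [-3.03, 1.67], [-3.05, -0], [-3.03, 3.03]. Speed limits (rad/s): [2.39, 2.39, 3.01, 3.14, 3.14, 3.14].

INTERFACE

Orientations are given as a rotation vector (axis times angle).
In Python, from cell import arm, vision gives the robot as it stands.
- The arm moves only by the shell command python3 -m crank 'ROWS' [FORCE]. ROWS is JSON, a list of rows, each a list of 3 entries, a list of its own where there are three numbers: the shift along the tool's x, y, z as a fraction of full scale, then the turn, a rotation vector about the tool's x, y, z as a fraction of full scale, then the finger opening in mm, from 0 to 87.6. In form: [[[dx, dy, dz], [ax, ay, az], hand], ...]. A call has 1 to 8 rows; each row is the pose to reach, as a shift and turn from the pose measured when the call began, along the tool's axes at that moment; what a row does not reach only later rows make up. Full scale, the value 1, is 30 cm for a shift and 30 degrees for a turn. A row lasts 1/12 s, in which the tool goes at most 41.7 mm and 7.16 degrees, less where a joint would pass 70% of its speed; a pose out of reach is approached as far as the arm can. A call with a number of a shift or a turn outside -1 to 1 is refused whole. A call with a gripper value outside its range is refused whole. The fingers move at their own pace and stop on an object; FORCE is the grip in N (left out, the last holds). Time passes only in rows, so rows that repeat a pose let the fingers close. It gives the time, the measured TCP pose, the force and the opening at its end, in the units of the state.
- arm.state(): the state, without advancing time (a new reading comes with each control period).
- vision.capture(name): name is "scene" or "top"; returns a dict with "frame" (480x640x3 uint8, red, green, blue), "mtx" (3x3 intrinsics, pixels), "k1" (the pictures are not rectified: a ray, as slopes to the right and down, at radius r is drawn at 1 + k1 r^2 times it, then the intrinsics apply), "R" (3x3) and "t" (3): a world point X has camera coordinates R X + t. Camera axes: x right, y down, z forward; pixel columns grow to the right and rows downward; lengths in m; the calibration is good to about 2 mm. A picture is of the moment at which its call begins. There is no depth.
- arm.finish_job(): hands the job in, once; it reports no verdict.
The state is a dict: "time": time; "joints": joint angles; "qvel": joint speeds; "joint_efforts": joint torques, N m; "tcp_pos": TCP position; "ee_rot": TCP orientation; "force": force on the tool from outside, world axes, zero at the start; "torque": the same for the moment, N m; "opening": opening from 0.0 (shut) to 1.0 (fully open).
Only numpy, scipy, OpenCV 4.12 (cv2) and the standard library are available. Lean on these libraries where they do the work, as an engineer would, in place of code of your own. Each camera call takes 0.05 s, during which the arm holds its last target. There are 200 camera calls.

TASK

The tall rectangular solvent tin has toppled and leans with its top end against the blue back panel of the spill tray. Without picking it up or pulling its top away, push its bottom in towards the panel so that the top rides up the panel until the tin stands upright, then slide it on and press it square against the panel with a firm push of about 10 N. Be gentle: the tin is thin sheet metal and must never be pushed or squeezed with more than 16 N, and nothing else on the bench is to be disturbed.

Things in the scene. Friction and masses are not known exactly. Their poses are not given: they have to be found in the camera images.
- tray: Fixed steel spill tray, 300 mm long, on the bench at any place and yaw near the middle, with a tall blue panel along one side. Its x is level and points square at the panel, whose face is at x = +110 mm; z up, origin at bench height. Tray floor 3 mm above the bench; on the side away from the panel a lip 6 mm thick, top 7 mm above the bench, at about x = -48 mm, just behind the tin's foot edge.
- panel: The rigid blue painted back panel of the tray, 300 mm long (y), 12 mm thick, 250 mm high. Origin on its face at tray floor level, half-way along; axes as the tray's (x points into the panel).
- tin_center (a point): Centre of the toppled tin, half-way up. Sheet metal, 60 mm deep (its x), 105 mm wide (y), 210 mm high (z, to its top), paper label, low black screw cap; 0.3 to 0.5 kg. Starts leaning 46 degrees from upright, top on the panel, broad face square to it. Standing, its x points at the panel. Slides easily on tray and panel; leaning less than about 16 degrees it rocks upright by itself.
- tin_foot (a point): Middle of the bottom edge on the panel side; this edge rests on the tray floor while the tin leans.
- tin_heel (a point): Middle of the bottom edge away from the panel, 60 mm from tin_foot; raised about 45 mm while the tin leans, coming down as it rights. The tin is pushed here. Pushing it in takes 3 to 10 N at the start, less later; fingertips left under it get trapped as it comes down. A tool that leans back from the tin keeps the gripper's body clear of it.
- tin_rim (a point): Middle of the top edge on the panel side, 210 mm above tin_foot along the tin; it touches the panel while the tin leans.
- wash_bottle: White plastic wash bottle, 60 mm across, 150 mm high, standing on the bench behind the panel; origin at the centre of its underside. To be left alone.
- grease_jar: Squat grey jar with a steel lid, 64 mm across, 70 mm high, standing on the bench behind the panel; origin at the centre of its underside. To be left alone.
- load_weight: Turned steel load weight, 48 mm across, 56 mm high, standing beside the tray; origin at the centre of its underside. To be left alone.
Not all that is in view belongs to the job. Leave any brown or purple look-alike of the part that bears tin_center alone.

How it is judged:
By the outcome, as a careful person would: the job done as asked, in the order asked, and still so for the second after the job is handed in, with the robot touching nothing.
It also fails if it takes over 48 s, if anything falls off the work surface, if the arm or the gripper's body presses on something with over 40 N, if the wrist force passes 120 N, or if a joint passes its speed limit or range.

## Working session

There is one attempt and no reset: what is moved stays moved. The work goes in short steps, Python scripts to look and compute and a shell command to move; the robot and the scene stay as the last step left them, time stands still between calls to the robot, and variables do not carry over. Pictures are saved under pics/ and viewed, about 8 in all and at most 12, crops included, and the job is handed in when it is done.

```bash
ls; mkdir -p pics
python3 - <<'E'
from cell import arm, vision
import cv2
for n in("scene","top"):
    c=vision.capture(n); cv2.imwrite(f"pics/{n}0.png",c["frame"][:,:,::-1]); print(n,c["mtx"].tolist(),c["k1"],c["R"].round(4).tolist(),c["t"])
print(arm.state())
E
```

```text
pics
scene [[471.33233721222723, 0.0, 319.97879140318594], [0.0, 471.33233721222723, 240.06295898825402], [0.0, 0.0, 1.0]] -0.10837046695942679 [[0.62, 0.7845, 0.0111], [0.4163, -0.317, -0.8522], [-0.6651, 0.5329, -0.5231]] [-0.2636927  -0.16450357  1.4885115 ]
top [[495.5101276766606, 0.0, 315.72205413179535], [0.0, 495.5101276766606, 242.64296963411894], [0.0, 0.0, 1.0]] 0.011954467371296839 [[0.0152, -0.9997, -0.0191], [-0.9925, -0.0128, -0.1216], [0.1213, 0.0208, -0.9924]] [-0.09377111  0.56480773  1.15828736]
{'time': 0.1, 'joints': array([-9.37866242e-01,  3.59320290e-01,  1.11338484e-02, -2.90714518e-04,
       -1.22413710e+00, -2.88122949e-01]), 'qvel': array([-0.00095896, -0.00091746,  0.00050759,  0.00029983,  0.00170605,
        0.00055795]), 'joint_efforts': array([-1.31485551e-03, -5.84161663e+01,  2.93751633e+01,  7.01538295e+00,
        1.01788758e-02, -6.07970378e-05]), 'tcp_pos': array([ 0.22799408, -0.63487096,  0.2427091 ]), 'ee_rot': array([ 5.38714931e-01, -3.09461780e+00, -2.33951888e-03]), 'force': array([ 0.57109933, -0.17971397, -0.22857901]), 'torque': array([-0.01238065, -0.01871671, -0.00561416]), 'opening': 1.000527304400014}
```

View pics/scene0.png

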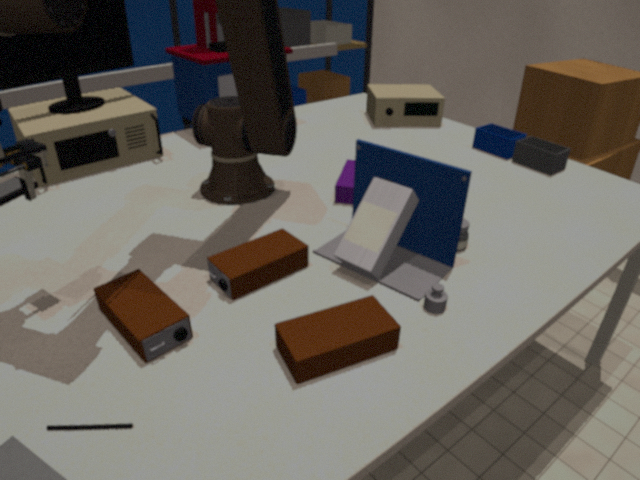

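View pics/top0.png

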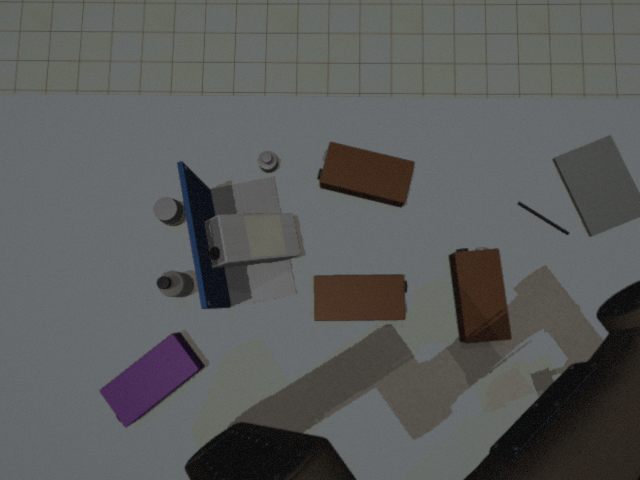

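The wanted item is the white-grey tin leaning on the blue panel, at top (255,240) and scene (378,225). Look-alikes to leave alone are brown at top (365,173), (360,297) and (480,295), and purple at top (150,378). Next is a close crop to check this.

Run:
```python
import cv2,numpy as np
a=cv2.imread("pics/top0.png")[145:325,145:345]; b=cv2.imread("pics/scene0.png")[130:310,300:500]
f=lambda i:np.clip(cv2.resize(i,None,fx=4,fy=4,interpolation=cv2.INTER_CUBIC)*1.3,0,255).astype('uint8')[:600]
A=cv2.resize(a,(800,720),interpolation=cv2.INTER_CUBIC)
cv2.imwrite("pics/c1.png",cv2.convertScaleAbs(cv2.resize(a[:150],(800,600),interpolation=cv2.INTER_CUBIC),alpha=1.5))
cv2.imwrite("pics/c1.png",cv2.convertScaleAbs(cv2.resize(a,(600,540),interpolation=cv2.INTER_CUBIC),alpha=1.5))
cv2.imwrite("pics/c2.png",cv2.convertScaleAbs(cv2.resize(b,(600,540),interpolation=cv2.INTER_CUBIC),alpha=1.3))
```

```text
(no output)
```

View pics/c1.png

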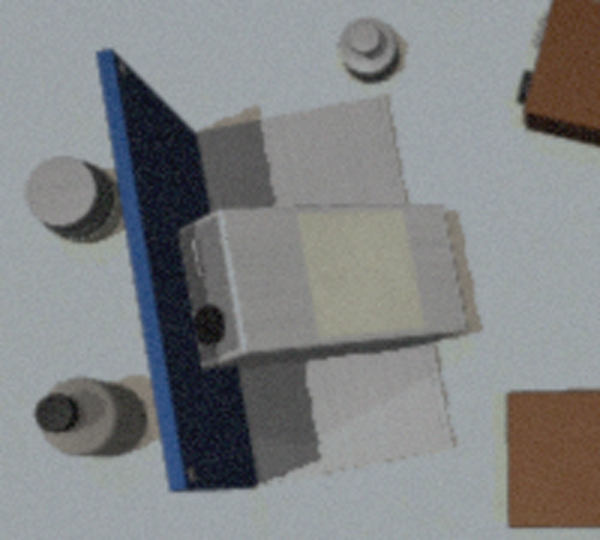

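View pics/c2.png

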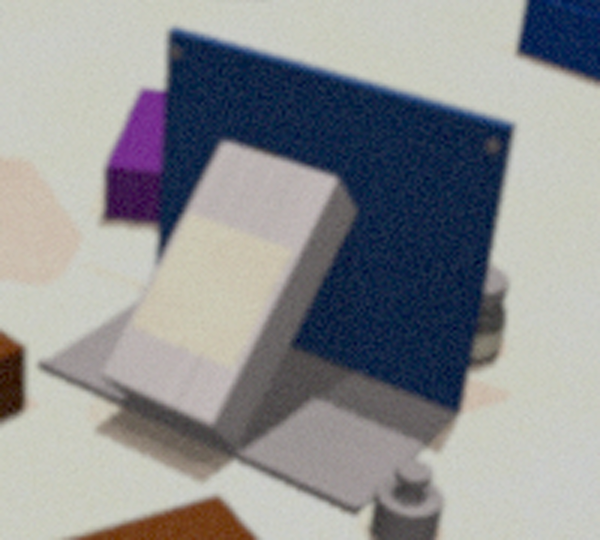

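The crops confirm it. In c1 the tin has a label and black cap, its top is on the panel, its heel edge runs (443,206)-(468,332) and the lip runs (388,97)-(455,446). The wash bottle and jar are behind the panel, and the weight is beside the tray.

```bash
cat > h.py <<'E'
import numpy as np,cv2
from cell import arm,vision
from scipy.spatial.transform import Rotation as Ro
def ray(c,uv):
    K=c["mtx"]; p=(np.array(uv,float)-[K[0,2],K[1,2]])/[K[0,0],K[1,1]]
    s=p.copy()
    for _ in range(20): s=p/(1+c["k1"]*(s@s))
    R=np.array(c["R"]);return -R.T@c["t"], R.T@np.r_[s,1]
def onz(c,uv,z):
    o,d=ray(c,uv); return o+d*(z-o[2])/d[2]
E
python3 - <<'E'
from h import *
c=vision.capture("top"); s=vision.capture("scene")
T=lambda x,y:(145+x/3,145+y/3)
S=lambda x,y:(300+x/3,130+y/3)
def pr(n,a,b,c=c):
    d=b-a; print(n,a.round(4),b.round(4),"len",np.linalg.norm(d).round(4),"yaw of normal",np.degrees(np.arctan2(d[1],d[0])).round(2),"mid",((a+b)/2).round(4))
P=lambda x,y,z:onz(c,T(x,y),z)
Q=lambda x,y,z:onz(s,S(x,y),z)
pr("ptop",P(115,50,.253),P(186,490,.253))
pr("pbot",P(196,130,.003),P(257,487,.003))
pr("lip",P(388,97,.007),P(456,446,.007))
pr("heel",P(443,206,.048),P(468,332,.048))
pr("topback",P(218,212,.19),P(240,352,.19))
print("scene")
pr("ptop",Q(511,127,.253),Q(172,32,.253))
pr("lip",Q(357,510,.007),Q(42,367,.007))
pr("heel",Q(215,425,.048),Q(106,377,.048))
pr("foot",Q(232,452,.003),Q(232,452,.003))
pr("pbotR",Q(458,412,.003),Q(458,412,.003))
for n,p in dict(weight=(370,62),).items(): print(n,P(*p,.02))
for n,p in dict(br1=(510,393),br2=(527,130)).items(): print(n,P(*p,.0),P(*p,.06))
E
```

```text
ptop [0.6996 0.1778 0.253 ] [0.4085 0.118  0.253 ] len 0.2971 yaw of normal -168.37 mid [0.5541 0.1479 0.253 ]
pbot [0.7037 0.1814 0.003 ] [0.4084 0.1195 0.003 ] len 0.3017 yaw of normal -168.16 mid [0.5561 0.1505 0.003 ]
lip [0.7327 0.0208 0.007 ] [ 0.4438 -0.0417  0.007 ] len 0.2955 yaw of normal -167.79 mid [ 0.5882 -0.0104  0.007 ]
heel [ 0.6335 -0.0298  0.048 ] [ 0.5328 -0.0517  0.048 ] len 0.1031 yaw of normal -167.75 mid [ 0.5831 -0.0408  0.048 ]
topback [0.6016 0.1185 0.19  ] [0.5032 0.0993 0.19  ] len 0.1002 yaw of normal -168.96 mid [0.5524 0.1089 0.19  ]
scene
ptop [0.706  0.1796 0.253 ] [0.4213 0.1151 0.253 ] len 0.2919 yaw of normal -167.24 mid [0.5637 0.1473 0.253 ]
lip [0.7378 0.0245 0.007 ] [ 0.4519 -0.0399  0.007 ] len 0.2931 yaw of normal -167.32 mid [ 0.5948 -0.0077  0.007 ]
heel [ 0.6389 -0.026   0.048 ] [ 0.5422 -0.0483  0.048 ] len 0.0992 yaw of normal -166.98 mid [ 0.5906 -0.0372  0.048 ]
foot [0.6284 0.0062 0.003 ] [0.6284 0.0062 0.003 ] len 0.0 yaw of normal 0.0 mid [0.6284 0.0062 0.003 ]
pbotR [0.7013 0.1876 0.003 ] [0.7013 0.1876 0.003 ] len 0.0 yaw of normal 0.0 mid [0.7013 0.1876 0.003 ]
weight [0.75880421 0.03509693 0.02      ]
br1 [ 0.48771244 -0.08460842  0.        ] [ 0.48444762 -0.08588912  0.06      ]
br2 [ 0.70745078 -0.09543449  0.        ] [ 0.69334677 -0.09618117  0.06      ]
```

```bash
cat >> h.py <<'E'
yw=np.radians(12.1); ex=np.array([-np.sin(yw),np.cos(yw),0]); ey=np.array([-np.cos(yw),-np.sin(yw),0]); ez=np.array([0,0,1.])
O=np.array([.580,.0415,0]); TY=float(-ey@np.array([0,0,0]))
HEEL=np.array([.587,-.039,0]); YT=(HEEL-O)@ey      # tin's lateral place in the tray
def tray(p): d=np.asarray(p)-O; return np.array([d@ex,d@ey,d[2]])
def world(x,y,z): return O+ex*x+ey*y+ez*z
def orient(lean,sgn):
    l=np.radians(lean); a=ex*np.sin(l)-ez*np.cos(l); y=sgn*ey
    return np.c_[np.cross(y,a),y,a]
def plan(x,z,lean=40,sgn=1,y=None):
    s=arm.state(); R=Ro.from_rotvec(s["ee_rot"]).as_matrix()
    y=YT if y is None else y
    d=R.T@(world(x,y,z)-s["tcp_pos"])/.3; r=Ro.from_matrix(R.T@orient(lean,sgn)).as_rotvec()/np.radians(30)
    print("target",x,z,"shift",d.round(3).tolist(),"turn",r.round(3).tolist())
def st():
    s=arm.state(); R=Ro.from_rotvec(s["ee_rot"]).as_matrix(); f=s["force"]
    print("t",round(s["time"],2),"tray",(tray(s["tcp_pos"])*1e3).round(1),"lean",np.degrees(np.arctan2(R[:,2]@ex,-R[2,2])).round(1),"yw",np.degrees(np.arcsin(R[:,1]@ex)).round(1),"roll",np.degrees(np.arcsin(R[2,1])).round(1),"f_tray",np.array([f@ex,f@ey,f[2]]).round(2),"J",s["joints"].round(2),"op",round(s["opening"],2))
E
python3 - <<'E'
from h import *
print(YT,ey); st()
for s in(1,-1): plan(-.13,.25,40,s)
E
```

```text
0.010029811656447406 [-0.97778324 -0.20961856  0.        ]
t 0.2 tray [-587.7  486.   243. ] lean 0.1 yw 82.3 roll 0.1 f_tray [-0.57 -0.61 -0.73] J [-0.94  0.36  0.01 -0.   -1.22 -0.29] op 1.0
target -0.13 0.25 shift [-1.775, 1.301, -0.022] turn [-0.954, -1.091, -2.625]
target -0.13 0.25 shift [-1.775, 1.301, -0.022] turn [-1.13, 0.988, 3.108]
```

```bash
python3 -m crank '[[[-0.9,0.65,-0.2],[-0.36,-0.42,-1],50],[[-0.9,0.65,-0.2],[-0.36,-0.42,-1],50],[[-0.9,0.65,-0.2],[-0.36,-0.42,-1],50],[[-0.9,0.65,-0.2],[-0.36,-0.42,-1],50],[[-0.9,0.65,-0.2],[-0.36,-0.42,-1],50],[[-0.9,0.65,-0.2],[-0.36,-0.42,-1],50],[[-0.9,0.65,-0.2],[-0.36,-0.42,-1],50],[[-0.9,0.65,-0.2],[-0.36,-0.42,-1],50]]'; python3 -c "
from h import *
st();plan(-.13,.25,40,1);plan(-.13,.25,40,-1)"
```

```text
time: 0.87
tcp_pos: [0.4141, -0.363, 0.3022]
ee_rot: [-1.241, 2.667, 0.329]
force: [0.5, 0.0, -0.0]
opening: 0.573
t 0.87 tray [-360.8  247.   302.2] lean 14.8 yw 50.7 roll 7.1 f_tray [-0.1  -0.48 -0.01] J [-0.56  0.22  0.03 -0.27 -1.48 -0.1 ] op 0.57
target -0.13 0.25 shift [-1.013, 0.084, 0.462] turn [-0.595, -0.673, -1.625]
target -0.13 0.25 shift [-1.013, 0.084, 0.462] turn [-0.815, 0.72, 4.255]
```

```bash
python3 -m crank '[[[-0.8,0.06,0.36],[-0.37,-0.41,-1],50],[[-0.8,0.06,0.36],[-0.37,-0.41,-1],50],[[-0.8,0.06,0.36],[-0.37,-0.41,-1],50],[[-0.8,0.06,0.36],[-0.37,-0.41,-1],50],[[-0.8,0.06,0.36],[-0.37,-0.41,-1],50],[[-0.8,0.06,0.36],[-0.37,-0.41,-1],50],[[-0.8,0.06,0.36],[-0.37,-0.41,-1],50],[[-0.8,0.06,0.36],[-0.37,-0.41,-1],50]]'; python3 -c "
from h import *
st();plan(-.13,.20,40,1)"
```

```text
time: 1.53
tcp_pos: [0.5615, -0.1437, 0.2608]
ee_rot: [-1.785, 2.07, 0.607]
force: [-0.1, -0.2, -0.0]
opening: 0.571
t 1.53 tray [-177.2   56.9  260.8] lean 31.3 yw 18.9 roll 5.6 f_tray [-0.14  0.16 -0.03] J [-0.27  0.35  0.13 -0.52 -1.54  0.19] op 0.57
target -0.13 0.2 shift [-0.071, -0.116, 0.268] turn [-0.218, -0.258, -0.623]
```

```bash
python3 -m crank '[[[-0.07,-0.116,0.268],[-0.218,-0.258,-0.623],50],[[-0.07,-0.116,0.268],[-0.218,-0.258,-0.623],50],[[-0.07,-0.116,0.268],[-0.218,-0.258,-0.623],50],[[-0.07,-0.116,0.268],[-0.218,-0.258,-0.623],50],[[-0.07,-0.116,0.268],[-0.218,-0.258,-0.623],50]]'; python3 -c "
from h import *
st();plan(-.112,.100,40,1)"
```

```text
time: 1.95
tcp_pos: [0.5973, -0.0885, 0.198]
ee_rot: [-2.026, 1.642, 0.741]
force: [0.4, -0.5, 0.5]
opening: 0.569
t 1.95 tray [-130.7   10.3  198. ] lean 40.0 yw 0.1 roll 0.2 f_tray [-0.58 -0.3   0.5 ] J [-0.23  0.51  0.2  -0.62 -1.6   0.53] op 0.57
target -0.112 0.1 shift [0.162, -0.002, 0.29] turn [0.005, 0.0, -0.007]
```

```bash
python3 -m crank '[[[0.162,-0.002,0.29],[0.005,0,-0.005],50],[[0.162,-0.002,0.29],[0.005,0,-0.005],50],[[0.162,-0.002,0.29],[0.005,0,-0.005],50],[[0.162,-0.002,0.29],[0.005,0,-0.005],50],[[0.162,-0.002,0.29],[0.005,0,-0.005],50]]'
python3 - <<'E'
from h import *
st();plan(-.085,.0675,40,1)
a=vision.capture("scene")["frame"][150:300,320:470,::-1]; b=vision.capture("top")["frame"][165:315,180:330,::-1]
i=np.hstack([cv2.resize(v,(400,400),interpolation=cv2.INTER_CUBIC) for v in (a,b)])
cv2.imwrite("pics/p2.png",cv2.convertScaleAbs(i,alpha=1.6))
E
```

```text
time: 2.37
tcp_pos: [0.5936, -0.0712, 0.1013]
ee_rot: [-2.025, 1.642, 0.736]
force: [0.5, -0.1, 1.3]
opening: 0.574
t 2.37 tray [-113.    10.4  101.3] lean 39.9 yw 0.1 roll 0.0 f_tray [-0.22 -0.42  1.32] J [-0.21  0.59  0.1  -0.63 -1.44  0.63] op 0.57
target -0.085 0.0675 shift [0.001, -0.001, 0.146] turn [-0.002, -0.003, -0.004]
```

View pics/p2.png

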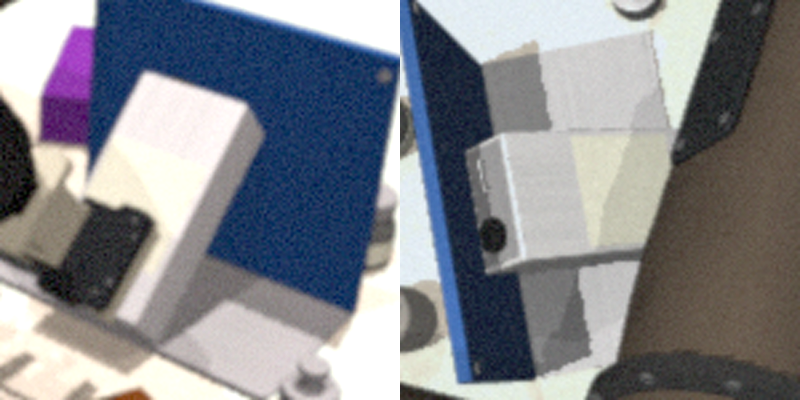

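The left half (scene) shows the open fingers just behind the lower face of the tin at about (110,260). The right half (top) shows the tin unmoved. Now the approach to contact.

```bash
python3 -m crank '[[[0.001,-0.001,0.06],[0,0,-0.004],50],[[0.001,-0.001,0.1],[0,0,-0.004],50],[[0.001,-0.001,0.115],[0,0,-0.004],50],[[0.001,-0.001,0.12],[0,0,-0.004],50],[[0.001,-0.001,0.125],[0,0,-0.004],50],[[0.001,-0.001,0.125],[0,0,-0.004],50]]'; python3 -c "
from h import *
st()"; python3 -m crank '[[[0,0,0.008],[0,0,0],50],[[0,0,0.014],[0,0,0],50],[[0,0,0.018],[0,0,0],50],[[0,0,0.018],[0,0,0],50]]'; python3 -c "
from h import *
st()"
```

```text
time: 2.97
tcp_pos: [0.5906, -0.0482, 0.0744]
ee_rot: [-2.028, 1.637, 0.73]
force: [-0.2, 0.7, 1.4]
opening: 0.573
t 2.97 tray [-90.    8.5  74.4] lean 39.8 yw 0.0 roll -0.3 f_tray [0.76 0.01 1.39] J [-0.18  0.61  0.06 -0.65 -1.37  0.65] op 0.57
time: 3.3
tcp_pos: [0.5897, -0.0448, 0.07]
ee_rot: [-2.028, 1.637, 0.73]
force: [0.4, 0.2, 0.5]
opening: 0.57
t 3.3 tray [-86.4   8.6  70. ] lean 39.8 yw 0.0 roll -0.3 f_tray [ 0.1  -0.43  0.5 ] J [-0.18  0.61  0.05 -0.65 -1.37  0.65] op 0.57
```

```bash
python3 -m crank '[[[0,0,0.005],[0,0,0],50],[[0,0,0.01],[0,0,0],50],[[0,0,0.014],[0,0,0],50],[[0,0,0.014],[0,0,0],50]]'; python3 -c "
from h import *
st()";  python3 -m crank '[[[0,0,0.004],[0,0,0],50],[[0,0,0.008],[0,0,0],50],[[0,0,0.01],[0,0,0],50],[[0,0,0.01],[0,0,0],50]]'; python3 -c "
from h import *
st()"
```

```text
time: 3.63
tcp_pos: [0.5895, -0.0427, 0.0675]
ee_rot: [-2.029, 1.636, 0.729]
force: [-0.1, -2.4, 5.8]
opening: 0.57
t 3.63 tray [-84.3   8.4  67.5] lean 39.8 yw -0.0 roll -0.3 f_tray [-2.36  0.65  5.83] J [-0.18  0.61  0.05 -0.65 -1.36  0.65] op 0.57
time: 3.97
tcp_pos: [0.5898, -0.0415, 0.0668]
ee_rot: [-2.03, 1.635, 0.726]
force: [0.2, -4.4, 9.7]
opening: 0.572
t 3.97 tray [-83.2   7.8  66.8] lean 39.7 yw -0.1 roll -0.4 f_tray [-4.39  0.76  9.72] J [-0.18  0.61  0.04 -0.65 -1.36  0.65] op 0.57
```

```bash
python3 -m crank '[[[-0.005,0,0.0043],[0,0,0],50],[[-0.0102,0,0.0086],[0,0,0],50],[[-0.0102,0,0.0086],[0,0,0],50]]'; python3 -c "
from h import *
st()"
```

```text
time: 4.22
tcp_pos: [0.5894, -0.0382, 0.0671]
ee_rot: [-2.031, 1.635, 0.724]
force: [0.9, -3.9, 3.1]
opening: 0.571
t 4.22 tray [-79.9   7.5  67.1] lean 39.6 yw -0.0 roll -0.5 f_tray [-3.99 -0.04  3.07] J [-0.17  0.61  0.04 -0.65 -1.35  0.65] op 0.57
```

```bash
python3 -m crank '[[[-0.004,0,0.006],[0,0,0],50],[[-0.008,0,0.012],[0,0,0],50],[[-0.012,0,0.018],[0,0,0],50],[[-0.015,0,0.0235],[0,0,0],50]]'; python3 -c "
from h import *
st()"; python3 -m crank '[[[-0.004,0,0.006],[0,0,0],50],[[-0.008,0,0.012],[0,0,0],50],[[-0.012,0,0.018],[0,0,0],50],[[-0.015,0,0.0235],[0,0,0],50]]'; python3 -c "
from h import *
st()"
```

```text
time: 4.55
tcp_pos: [0.5877, -0.03, 0.0645]
ee_rot: [-2.031, 1.635, 0.724]
force: [0.8, -3.1, 3.9]
opening: 0.57
t 4.55 tray [-71.5   7.5  64.5] lean 39.7 yw -0.0 roll -0.5 f_tray [-3.22 -0.16  3.85] J [-0.16  0.6   0.03 -0.66 -1.34  0.65] op 0.57
time: 4.88
tcp_pos: [0.5859, -0.0218, 0.0618]
ee_rot: [-2.031, 1.635, 0.725]
force: [0.6, -2.3, 3.7]
opening: 0.57
t 4.88 tray [-63.1   7.5  61.8] lean 39.7 yw -0.1 roll -0.5 f_tray [-2.42 -0.14  3.73] J [-0.15  0.6   0.02 -0.67 -1.33  0.65] op 0.57
```

```bash
for i in 1 2; do python3 -m crank '[[[-0.004,0,0.006],[0,0,0],50],[[-0.008,0,0.012],[0,0,0],50],[[-0.012,0,0.018],[0,0,0],50],[[-0.016,0,0.0235],[0,0,0],50],[[-0.02,0,0.029],[0,0,0],50],[[-0.024,0,0.035],[0,0,0],50]]' >/dev/null; python3 -c "
from h import *
st()"; done
```

```text
t 5.38 tray [-50.6   7.6  58.1] lean 39.7 yw -0.1 roll -0.5 f_tray [-1.96 -0.32  1.13] J [-0.13  0.6   0.   -0.67 -1.31  0.64] op 0.57
t 5.88 tray [-38.1   7.6  54.5] lean 39.7 yw -0.1 roll -0.5 f_tray [-0.59 -0.23 -0.22] J [-0.12  0.6  -0.01 -0.68 -1.29  0.64] op 0.57
```

Run:
```python
from h import *
a=vision.capture("scene")["frame"][150:300,320:470,::-1]; b=vision.capture("top")["frame"][165:315,180:330,::-1]
i=np.hstack([cv2.resize(v,(400,400),interpolation=cv2.INTER_CUBIC) for v in (a,b)])
cv2.imwrite("pics/p3.png",cv2.convertScaleAbs(i,alpha=1.6)); st()
```

```text
t 5.98 tray [-37.8   7.7  54.5] lean 39.7 yw -0.1 roll -0.4 f_tray [-0.12 -0.24  0.57] J [-0.12  0.6  -0.01 -0.68 -1.29  0.64] op 0.57
```

View pics/p3.png

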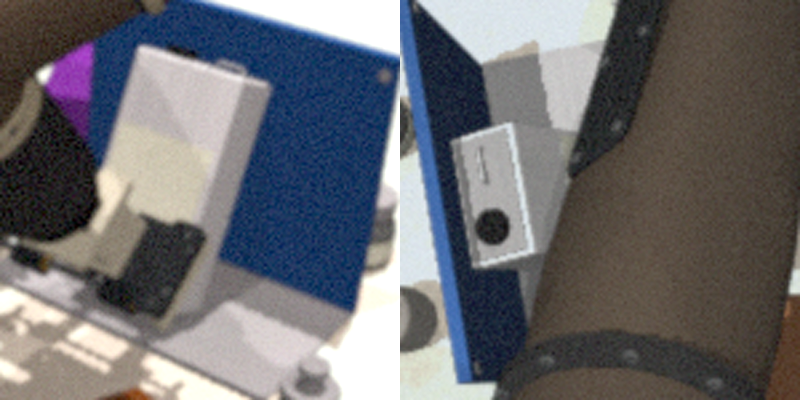

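The scene half shows the tin now at about 20-25° lean, with the fingers low on its face at (165,270). The top half shows its top edge parallel to the panel. I'll continue slower.

```bash
for i in 1 2; do python3 -m crank '[[[-0.003,0,0.0044],[0,0,0],50],[[-0.006,0,0.0088],[0,0,0],50],[[-0.009,0,0.0132],[0,0,0],50],[[-0.012,0,0.0176],[0,0,0],50],[[-0.015,0,0.022],[0,0,0],50]]' >/dev/null; python3 -c "
from h import *
st()"; done
```

```text
t 6.4 tray [-30.    7.7  52.2] lean 39.7 yw -0.1 roll -0.4 f_tray [-0.8  -0.68  0.47] J [-0.11  0.59 -0.02 -0.69 -1.28  0.64] op 0.57
t 6.82 tray [-22.2   7.7  50. ] lean 39.7 yw -0.1 roll -0.4 f_tray [-0.73 -0.01 -0.58] J [-0.1   0.59 -0.03 -0.69 -1.27  0.63] op 0.57
```

```bash
for i in 1 2; do python3 -m crank '[[[-0.003,0,0.0044],[0,0,0],50],[[-0.006,0,0.0088],[0,0,0],50],[[-0.009,0,0.0132],[0,0,0],50],[[-0.012,0,0.0176],[0,0,0],50],[[-0.012,0,0.0176],[0,0,0],50]]' >/dev/null; python3 -c "
from h import *
st()"; done
python3 - <<'E'
from h import *
a=vision.capture("scene")["frame"][150:300,320:470,::-1]; b=vision.capture("top")["frame"][165:315,180:330,::-1]
i=np.hstack([cv2.resize(v,(400,400),interpolation=cv2.INTER_CUBIC) for v in (a,b)])
cv2.imwrite("pics/p4.png",cv2.convertScaleAbs(i,alpha=1.6)); st()
E
```

```text
t 7.23 tray [-15.6   7.7  48.1] lean 39.7 yw -0.1 roll -0.4 f_tray [ 0.21 -0.05  0.39] J [-0.09  0.59 -0.04 -0.7  -1.26  0.63] op 0.57
t 7.65 tray [-9.   7.8 46.3] lean 39.7 yw -0.1 roll -0.4 f_tray [-0.52 -0.09 -0.2 ] J [-0.08  0.59 -0.05 -0.7  -1.25  0.63] op 0.57
t 7.75 tray [-9.2  7.8 46.4] lean 39.7 yw -0.1 roll -0.4 f_tray [-0.18  0.36 -0.17] J [-0.08  0.59 -0.05 -0.7  -1.25  0.63] op 0.57
```

View pics/p4.png

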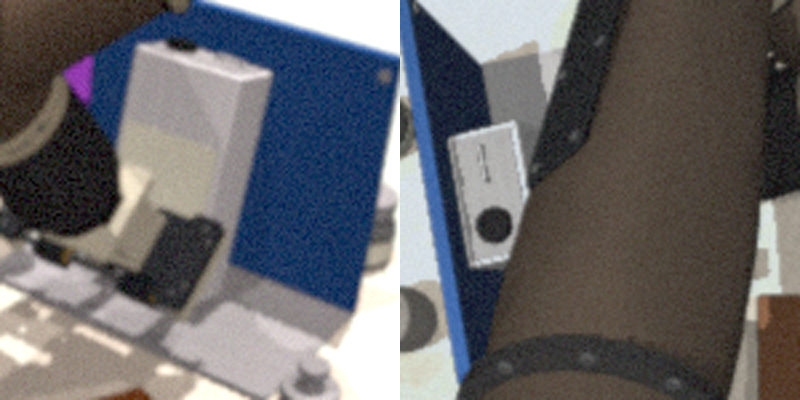

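Run:
```python
from h import *
c=vision.capture("top");s=vision.capture("scene")
for x,y in((450,138),(470,268),(516,123),(528,200)):
    for z in (.213,): print(x,y,(tray(onz(c,(180+(x-400)*.375,165+y*.375),z))*1e3).round(1))
# intersect scene rays with top rays for the near right back top corner
def tri(a,b):
    o1,d1=ray(c,a);o2,d2=ray(s,b)
    A=np.c_[d1,-d2]; k=np.linalg.lstsq(A,o2-o1,rcond=None)[0]; p,q=o1+k[0]*d1,o2+k[1]*d2
    return tray((p+q)/2)*1e3, np.linalg.norm(p-q)*1e3
print(tri((180+116*.375,165+123*.375),(320+236*.375,150+77*.375)), tri((180+50*.375,165+138*.375),(320+270*.375,150+72*.375)))
st()
```

```text
450 138 [105.3 -37.7 213. ]
470 268 [107.1  64.6 213. ]
516 123 [ 53.1 -39.2 213. ]
528 200 [ 54.4  21.8 213. ]
(array([ 51.81391736, -37.43977894, 222.28022384]), np.float64(0.7809004582890381)) (array([106.85922808, -39.55451647, 208.96945783]), np.float64(2.1569370282779827))
t 7.85 tray [-9.4  7.7 46.4] lean 39.7 yw -0.1 roll -0.4 f_tray [-1.   -0.45  0.04] J [-0.08  0.59 -0.05 -0.7  -1.25  0.63] op 0.57
```

```bash
for i in 1 2; do python3 -m crank '[[[-0.0015,0,0.0034],[0,0,0],50],[[-0.003,0,0.0068],[0,0,0],50],[[-0.0045,0,0.0103],[0,0,0],50],[[-0.006,0,0.0137],[0,0,0],50],[[-0.0075,0,0.017],[0,0,0],50],[[-0.0075,0,0.017],[0,0,0],50]]' >/dev/null; python3 -c "
from h import *
st()"; done
python3 - <<'E'
from h import *
a=vision.capture("scene")["frame"][150:300,320:470,::-1]; b=vision.capture("top")["frame"][165:315,180:330,::-1]
i=np.hstack([cv2.resize(v,(400,400),interpolation=cv2.INTER_CUBIC) for v in (a,b)])
cv2.imwrite("pics/p5.png",cv2.convertScaleAbs(i,alpha=1.6)); st()
E
```

```text
t 8.35 tray [-4.2  7.8 43.8] lean 39.7 yw -0.1 roll -0.4 f_tray [-0.42  0.14  0.09] J [-0.07  0.59 -0.05 -0.71 -1.24  0.63] op 0.57
t 8.85 tray [ 1.1  7.8 41.2] lean 39.7 yw -0.1 roll -0.4 f_tray [-0.38  0.85 -0.26] J [-0.06  0.59 -0.06 -0.71 -1.24  0.63] op 0.57
t 8.95 tray [ 1.   7.8 41.3] lean 39.7 yw -0.1 roll -0.4 f_tray [ 0.52 -0.18 -0.24] J [-0.06  0.59 -0.06 -0.71 -1.24  0.63] op 0.57
```

View pics/p5.png

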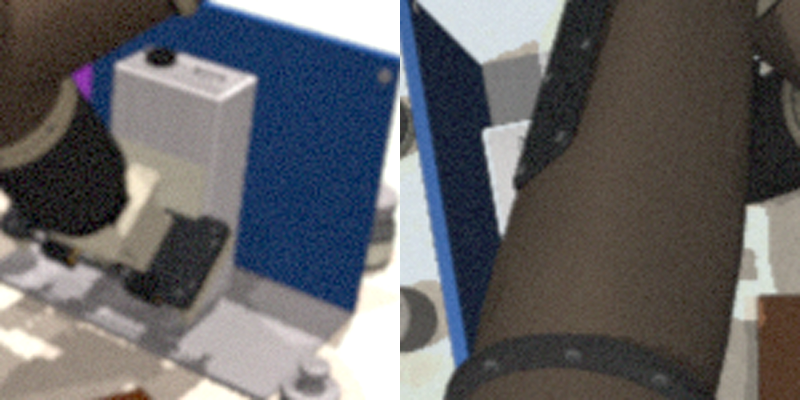

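Picture p5: the tin now stands upright, with its top at (185,75) level, fingers low behind it, and a gap to the panel. One full view to check how close the arm is to the tin.

Run:
```python
from h import *
a=vision.capture("scene")["frame"][0:330,180:520,::-1]
cv2.imwrite("pics/p6.png",cv2.convertScaleAbs(cv2.resize(a,None,fx=1.8,fy=1.8,interpolation=cv2.INTER_CUBIC),alpha=1.6))
```

```text
(no output)
```

View pics/p6.png

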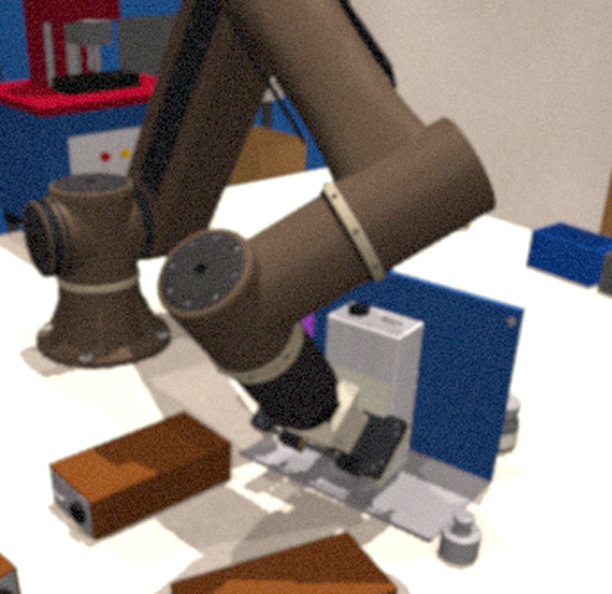

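Run:
```python
from h import *
c=vision.capture("top")
for x,y in((590,0),(515,185),(480,330)):
    print([(z,(tray(onz(c,(180+(x-400)*.375,165+y*.375),z))*1e3).round(0)[:2]) for z in(.25,.3,.35,.4)])
for x,y in((485,130),(500,235)): print((tray(onz(c,(180+(x-400)*.375,165+y*.375),.213))*1e3).round(1))
```

```text
[(0.25, array([ -24., -112.])), (0.3, array([-29., -97.])), (0.35, array([-34., -81.])), (0.4, array([-38., -66.]))]
[(0.25, array([56., 15.])), (0.3, array([47., 24.])), (0.35, array([38., 33.])), (0.4, array([29., 42.]))]
[(0.25, array([ 99., 115.])), (0.3, array([ 88., 119.])), (0.35, array([ 77., 123.])), (0.4, array([ 66., 126.]))]
[ 77.7 -38.5 213. ]
[ 80.2  44.2 213. ]
```

```bash
for i in 1 2; do python3 -m crank '[[[-0.005,0,0.0043],[0,0,0],50],[[-0.01,0,0.0086],[0,0,0],50],[[-0.015,0,0.0128],[0,0,0],50],[[-0.02,0,0.017],[0,0,0],50],[[-0.025,0,0.0213],[0,0,0],50],[[-0.0306,0,0.0257],[0,0,0],50]]' >/dev/null; python3 -c "
from h import *
st()"; done
```

```text
t 9.55 tray [13.1  7.8 41.2] lean 39.7 yw -0.1 roll -0.4 f_tray [-0.94  0.35 -0.81] J [-0.05  0.58 -0.07 -0.72 -1.22  0.62] op 0.57
t 10.05 tray [25.3  7.8 41.2] lean 39.7 yw -0.1 roll -0.4 f_tray [-0.6  -0.16  1.02] J [-0.03  0.58 -0.08 -0.73 -1.21  0.61] op 0.57
```

```bash
for i in 1 2 3; do python3 -m crank '[[[-0.0026,0,0.0021],[0,0,0],50],[[-0.005,0,0.0043],[0,0,0],50],[[-0.005,0,0.0043],[0,0,0],50]]' >/dev/null; python3 -c "
from h import *
st()"; done
```

```text
t 10.3 tray [27.5  7.9 41.2] lean 39.7 yw -0.1 roll -0.4 f_tray [-0.02  0.26 -0.83] J [-0.03  0.58 -0.08 -0.73 -1.21  0.61] op 0.57
t 10.55 tray [29.6  7.9 41.2] lean 39.7 yw -0.1 roll -0.4 f_tray [ 0.02  0.16 -0.48] J [-0.02  0.58 -0.08 -0.73 -1.21  0.61] op 0.57
t 10.8 tray [31.8  7.9 41.1] lean 39.8 yw -0.1 roll -0.4 f_tray [-0.18  0.84 -0.32] J [-0.02  0.57 -0.08 -0.73 -1.2   0.61] op 0.57
```

```bash
for i in 1 2 3 4; do python3 -m crank '[[[-0.0026,0,0.0021],[0,0,0],50],[[-0.0026,0,0.0021],[0,0,0],50]]' | grep force; done; python3 -c "
from h import *
st()"
```

```text
force: [-0.1, -0.4, -0.5]
force: [0.7, -4.2, 0.3]
force: [0.6, -4.8, 1.2]
force: [0.9, -7.1, -0.0]
t 11.47 tray [33.8  7.8 41.2] lean 39.6 yw -0.1 roll -0.5 f_tray [-7.17  0.61 -0.02] J [-0.02  0.57 -0.09 -0.73 -1.2   0.61] op 0.57
```

```bash
for i in 1; do python3 -m crank '[[[-0.0035,0,0.003],[0,0,0],50],[[-0.0035,0,0.003],[0,0,0],50],[[-0.0035,0,0.003],[0,0,0],50],[[-0.0035,0,0.003],[0,0,0],50]]' | grep force; done; python3 -c "
from h import *
st()"
```

```text
force: [0.7, -7.2, 2.3]
t 11.8 tray [34.   7.8 41.2] lean 39.4 yw -0.1 roll -0.5 f_tray [-7.17  0.79  2.25] J [-0.01  0.57 -0.09 -0.73 -1.2   0.61] op 0.57
```

```bash
python3 -m crank '[[[-0.0045,0,0.004],[0,0,0],50],[[-0.005,0,0.0043],[0,0,0],50],[[-0.005,0,0.0043],[0,0,0],50]]' | grep force; python3 -c "
from h import *
st()"; python3 -m crank '[[[-0.0051,0,0.0043],[0,0,0],50],[[-0.0051,0,0.0043],[0,0,0],50],[[-0.0051,0,0.0043],[0,0,0],50],[[-0.0051,0,0.0043],[0,0,0],50]]' | grep force; python3 -c "
from h import *
st()"
```

```text
force: [1.1, -9.5, 1.9]
t 12.05 tray [34.1  7.8 41.2] lean 39.3 yw -0.1 roll -0.5 f_tray [-9.48  0.88  1.95] J [-0.01  0.57 -0.09 -0.73 -1.19  0.61] op 0.57
force: [-0.2, -9.5, 2.4]
t 12.38 tray [34.2  7.8 41.2] lean 39.1 yw -0.1 roll -0.6 f_tray [-9.22  2.17  2.43] J [-0.01  0.57 -0.09 -0.73 -1.19  0.6 ] op 0.57
```

```bash
python3 -m crank '[[[-0.0057,0,0.0048],[0,0,0],50],[[-0.0057,0,0.0048],[0,0,0],50],[[-0.0057,0,0.0048],[0,0,0],50],[[-0.0057,0,0.0048],[0,0,0],50]]' | grep force; python3 -c "
from h import *
st()"
```

```text
force: [1.1, -10.9, 2.5]
t 12.72 tray [34.2  7.8 41.3] lean 39.0 yw -0.1 roll -0.6 f_tray [-10.9    1.17   2.52] J [-0.01  0.57 -0.09 -0.72 -1.19  0.6 ] op 0.57
```

Pressed at 10.9 N. Now backing straight off, then up along the tool axis.

```bash
python3 -m crank '[[[0.005,0,-0.0043],[0,0,0],50],[[0.015,0,-0.0128],[0,0,0],50],[[0.03,0,-0.025],[0,0,0],50],[[0.05,0,-0.043],[0,0,0],50],[[0.075,0,-0.064],[0,0,0],50],[[0.075,0,-0.064],[0,0,0],50]]'>/dev/null; python3 -m crank '[[[0,0,-0.05],[0,0,0],50],[[0,0,-0.15],[0,0,0],50],[[0,0,-0.28],[0,0,0],50],[[0,0,-0.42],[0,0,0],50],[[0,0,-0.5],[0,0,0],50],[[0,0,-0.5],[0,0,0],50]]'
python3 - <<'E'
from h import *
st()
# world -y 150 mm + up 150, expressed in tool axes
R=Ro.from_rotvec(arm.state()["ee_rot"]).as_matrix(); print((R.T@np.array([-.12,-.22,.1])/.3).round(2))
E
```

```text
time: 13.72
tcp_pos: [0.5932, -0.054, 0.1631]
ee_rot: [-2.04, 1.64, 0.7]
force: [1.2, -0.0, 0.1]
opening: 0.577
t 13.72 tray [-96.1   7.1 163.1] lean 38.7 yw 0.0 roll -1.0 f_tray [-0.28 -1.14  0.11] J [-0.18  0.5   0.11 -0.62 -1.48  0.55] op 0.58
[ 0.28  0.54 -0.66]
```

```bash
python3 -m crank '[[[0.28,0.54,-0.66],[0,0,0],50],[[0.28,0.54,-0.66],[0,0,0],50],[[0.28,0.54,-0.66],[0,0,0],50],[[0.28,0.54,-0.66],[0,0,0],50],[[0.28,0.54,-0.66],[0,0,0],50],[[0.28,0.54,-0.66],[0,0,0],50],[[0.28,0.54,-0.66],[0,0,0],50],[[0.28,0.54,-0.66],[0,0,0],50]]'
python3 - <<'E'
from h import *
st()
a=vision.capture("scene")["frame"][130:310,300:500,::-1]; b=vision.capture("top")["frame"][145:325,145:345,::-1]
i=np.hstack([cv2.resize(v,(400,360),interpolation=cv2.INTER_CUBIC) for v in (a,b)])
cv2.imwrite("pics/p7.png",cv2.convertScaleAbs(i,alpha=1.6))
E
```

```text
time: 14.38
tcp_pos: [0.471, -0.2776, 0.264]
ee_rot: [-2.038, 1.645, 0.695]
force: [-0.1, 0.4, 0.6]
opening: 0.57
t 14.38 tray [-289.2  173.5  264. ] lean 38.5 yw 0.3 roll -1.0 f_tray [0.44 0.04 0.58] J [-0.53  0.45  0.23 -0.5  -1.8   0.75] op 0.57
```

View pics/p7.png

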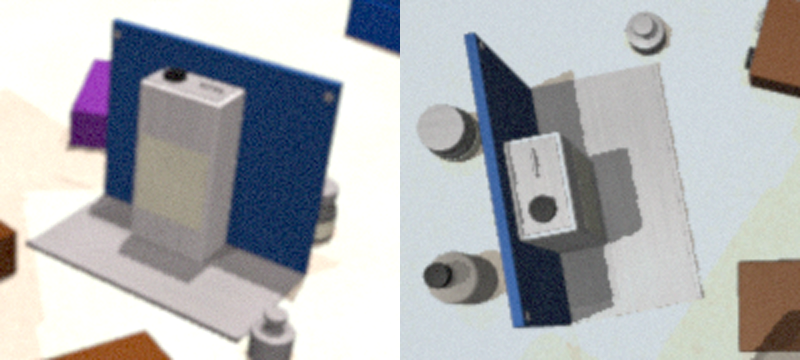

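Run:
```python
from h import *
c=vision.capture("top")
for x,y in((504,142),(522,240),(558,132),(577,228)): print((tray(onz(c,(145+(x-400)/2,145+y/2),.213))*1e3).round(1))
for x,y in((474,35),(523,327)): print("ptop",(tray(onz(c,(145+(x-400)/2+2,145+y/2),.253))*1e3).round(1))
```

```text
[108.6 -40.  213. ]
[107.4  63.5 213. ]
[ 52.1 -39.3 213. ]
[ 50.2  62.5 213. ]
ptop [ 107.2 -143.5  253. ]
ptop [107.9 152.5 253. ]
```

```bash
python3 -c "
from cell import arm
print(arm.finish_job())"
```

```text
the job is handed in; nothing more can be done
None
```

The tin stands upright, flat and square against the blue panel, and the job was handed in at about 14.5 s of the 48 s allowed.

**Push:** I pushed the tin's lower face near the heel with both fingers, the tool leaning back 40°. The top rode up the panel until the tin rocked upright. I then slid it about 30 mm on to the panel, pressed it, and backed straight off. The force readings peaked at about 11 N at the start of the push and again in the final press, which read 10.9 N along the panel normal (11.3 N in all). Forces were read only at the end of each move, so a brief higher peak in between would not have shown.

**Last checks:**
- **Position:** the tin's front top edge measured 107 to 109 mm along the tray axis. The panel face measured 107 to 108 mm in the same picture and is 110 mm by the description, which is within the 2 mm calibration.
- **Squareness:** within about 1° of the panel.
- **Surroundings:** by eye, the wash bottle, grease jar and load weight are where they started. The parts of the look-alikes that show in the last picture had not moved either.
- **Robot:** clear of everything at hand-in.

No check failed. The only disagreement was of a few millimetres between the two cameras' first measurements, and the first contact came within about 1 mm of where I predicted.

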